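Load a brass coupon under a spring clip

TASK

Load the brass coupon into the blue jig without lifting or tipping it: with one fingertip press the red thumb bar down so that the spring clip opens, and keep it down while the other fingertip pushes the coupon along the channel, under the clip, until it is fully home against the end stop. Then ease back off the coupon, let the bar up so that the clip closes on the coupon, and move clear. Leave the other things on the bench alone.

Things in the scene. Friction and masses are not known exactly. Their poses are not given: they have to be found in the camera images.
- jig: Blue jig plate fixed to the bench, 174 x 84 x 14 mm (x = -92 to +82, y = -42 to +42 mm). Origin at bench level on the channel's centre line; +x is the way the coupon is pushed, away from the robot; z up. Its top, 14 mm above the bench, is the channel's bed. Two rails at y = +-26.5 to 32.5 mm, x = -78 to +72, stand 8 mm above the bed; the channel's rear end is open.
- stop_face (a point): Middle of the face of the aluminium end stop across the far end of the channel, at x = +70 mm, 5 mm above the bed (jig frame). The stop is 14 mm high above the bed.
- coupon: Loose flat brass plate, 60 mm (x) x 50 mm (y) x 10 mm thick, about 0.25 kg, flat on the bed between the rails; origin at the centre of its underside. At the start its front edge is 6 to 27 mm short of the clip's nose. Fully home, its origin is at x = +40 mm and its rear edge at x = +10 mm of the jig's frame.
- clip (a joint): Angle of the spring clip, rad: 0 shut (too low for the coupon, which cannot wedge it up), 0.58 with the bar right down. A rocker on a hinge along the jig's x axis, at y = -37 mm, 23 mm above the bench, in lugs 14 mm above the bed: bar down, nose up. Above 0.21 the coupon passes; closed on the coupon it reads about 0.16. The bar needs 2.5 N to start, 11 N at the bottom, and springs back.
- thumb_bar (a point): Top middle of the red thumb bar (part of the clip): a rod 10 mm thick, 96 mm long along the jig's x axis, x = -78 to +18, y = -63 mm, free bench below. Shut, its top is 16 mm above the bed; pressed to 4 mm above the bed the clip reads about 0.47; travel ends 1.5 mm above the bed. A fingertip can slide along it; another, level with it, meets the coupon's rear edge.
- clip_nose (a point): Underside of the clip's nose, over the channel's centre line; the nose is a dark steel half-round 10 mm wide and 16 mm long, from x = +39 to +55 mm in the jig's frame, with a blunt rear face.
- torque_wrench: Bystander: torque wrench with a pale grip, 249 x 26 x 35 mm, lying on the right; origin under its centre. Leave alone.
- screwdriver_blk: Bystander: screwdriver with a black handle, 192 x 22 x 22 mm; origin under its centre. Leave alone.
- solvent: Bystander: white solvent bottle, 58 mm across, 88 mm tall, standing behind the jig; origin under its centre. Leave alone.
- hexkey: Bystander: steel hex key, 93 x 33 x 4 mm, lying on the bench just left of the jig; origin under its centre. Leave alone.
Not all that is in view belongs to the job. Of the things that look like the coupon, the middle-sized one is meant.

How it is judged:
On the way, in this order (a step that is already met when the one before it is completed fails the run):
1. the clip is held open by a fingertip on the thumb bar, the coupon not yet under the clip (value of joint clip above 0.21 rad and contact force between the fingers and clip above 1 N and x of coupon in the frame of jig below 0.011 m), for 0.1 s.
2. the coupon is home against the end stop while a fingertip still holds the clip open (value of joint clip above 0.2 rad and contact force between the fingers and clip above 1 N and x of coupon in the frame of jig above 0.0375 m), for 0.1 s.
At the end, for the whole second after the job is handed in: The coupon lies flat on the bed with its front edge within 3 mm of the end stop, at rest, and the clip has closed on it (nose bearing on it with more than 1 N); the robot touches nothing (x of coupon in the frame of jig above 0.037 m and z of coupon in the frame of jig below 0.016 m and angle between coupon's own z axis and vertical below 0.05 rad and value of joint clip between 0.12 and 0.2 rad and contact force between clip and coupon above 1 N and linear speed of coupon below 0.01 m/s).
It fails at once if the coupon is lifted more than 6 mm off the bed or tipped by more than 0.2 rad (z of coupon in the frame of jig above 0.02 m or angle between coupon's own z axis and vertical above 0.2 rad).
It fails at once if a bystander is moved by more than 20 mm (distance of any of torque_wrench, screwdriver_blk, solvent, hexkey from where it was at the start of the episode above 0.02 m).
It also fails if it takes over 45 s, if anything falls off the work surface, if the arm or the gripper's body presses on something with over 40 N, if the wrist force passes 120 N, or if a joint passes its speed limit or range.

ROBOT

A 6-joint arm with a two-finger parallel gripper is mounted at the origin on the work surface; the furniture and walls round the work are solid. World frame = base frame: x ahead of the robot, y to its left, z up, the work surface at z = 0. Lengths are in m, angles in rad, forces in N, time in s.
With the tool pointing down it reaches from about 0.225 to 0.875 m from the base axis. Payload 3.4 kg.
Tool frame: the origin (TCP) lies midway between the tips of the shut fingers; the grasp point (between the pads) lies 19 mm behind it; z points along the fingers, y is the line along which they close (so a half turn about z gives the same grasp; the last joint's range is limited). The gripper opens to 85 mm and grips with 20 to 120 N. Pads are 22 mm wide; open, the fingers measure 114 mm over their backs; the gripper's body (76 mm by 85 mm) begins 54 mm behind the grasp point. The pads swing forward as they close: fully open they stand 13 mm farther back than shut.
Start: joints at [-1.4, 0.276, 1.505, -0, 1.361, -0.121], TCP at [0.165, -0.551, 0.231] pointing down, gripper open.
Joint ranges: [-2.89, 2.89], [-0.75, 2.08], [0.22, 2.7], [-1.18, 4.32], [0.11, 2.71], [-2.7, 2.7]. Speed limits (rad/s): [2.57, 2.57, 3.14, 3.14, 3.14, 3.14].

INTERFACE

Orientations are given as a unit quaternion [w, x, y, z].
In Python, from workcell import r gives the robot as it stands.
- The arm moves only by the tool step_arm, never from a script. Its arguments are lists of equal length, an entry for each row: "gripper": the opening in per cent of the stroke, from 0 (shut) to 100 (fully open); "travel": the shift along the tool's x, y, z in mm, a list of three; "turn": the turn about the tool's z in degrees. In form: {"gripper": [gripper, ...], "travel": [[dx, dy, dz], ...], "turn": [turn, ...]}. A call has exactly 5 rows; each row shifts and turns the commanded pose from where the row before left it, along the tool's axes as they then stand; what a row does not reach is not made up. A row lasts 1/12 s, in which the tool goes at most 41.7 mm and 7.16 degrees, less where a joint would pass 70% of its speed; a pose out of reach is approached as far as the arm can. A call with a gripper value outside its range is refused whole. The fingers move at their own pace and stop on an object; the grip force is fixed at half the most. Time passes only in rows, so rows that do not move let the fingers close, or fill a call up. It gives the time, the measured TCP pose, the force, the opening and the grip force at its end, in the units of the state.
- r.get_state(): the state, without advancing time (a new reading comes with each control period).
- r.camera(name): name is "scene" or "side" or "wrist"; returns a dict with "pixels" (420x560x3 uint8, blue, green, red), "camera_matrix" (3x3 intrinsics, pixels), "rvec" (rotation vector, rad) and "tvec" (3), from world to camera coordinates, as OpenCV has them; the wrist camera has in their place "T_tool_cam" (4x4, takes a point from camera to tool coordinates, whose origin is the TCP and whose axes are the flange's). Camera axes: x right, y down, z forward; pixel columns grow to the right and rows downward; lengths in m; the calibration is good to about 2 mm. The wrist camera is an equidistant fisheye: a pixel r from the principal point sees the ray r / f radians off the axis. A picture is of the moment at which its call begins: read the wrist's pose just before it. There is no depth.
- r.job_done(): hands the job in; it is judged then, once.
The state is a dict: "time_s": time; "qpos": joint angles; "dq": joint speeds; "effort": joint torques, N m; "tool_pos": TCP position; "orientation": TCP orientation; "contact_force": force on the tool from outside, world axes, zero at the start; "ft_torque": the same for the moment, N m; "finger_gap": finger opening in m; "grip_force": force on a finger pad.
Only numpy, scipy, OpenCV 4.12 (cv2) and the standard library are available. Lean on these libraries where they do the work, as an engineer would, in place of code of your own. Each camera call takes 0.05 s, during which the arm holds its last target. There are 200 camera calls.

## Working session

There is one attempt and no reset: what is moved stays moved. The work goes in short steps, Python scripts to look and compute and a tool call to move; the robot and the scene stay as the last step left them, time stands still between calls to the robot, and variables do not carry over. Pictures are saved under pics/ and viewed, at most 10 in all, crops included, and the job is handed in when it is done.

Besides the shell and the picture viewer there is one more tool, called after "Request:" as a command line: name --pt "numbers of a row" for each row, then --argument value for the rest. step_arm: Moves the arm, as the interface text tells. Its arguments: {"type":"object","properties":{"gripper":{"type":"array"},"travel":{"type":"array"},"turn":{"type":"array"}},"required":["gripper","travel","turn"]}

```bash
mkdir -p pics; cat > h.py <<'E'
from workcell import r
import cv2, numpy as np
def save(n,f):
    c=r.camera(n); cv2.imwrite(f,c["pixels"]); return c
def cast(c,uv,z):
    R=cv2.Rodrigues(np.array(c["rvec"],float))[0]; t=np.array(c["tvec"],float).ravel()
    K=np.array(c["camera_matrix"]); d=R.T@np.linalg.solve(K,[uv[0],uv[1],1.]); o=-R.T@t
    return o+d*(z-o[2])/d[2]
E
python3 - <<'E'
from h import *
import pickle
cs={n:save(n,f"pics/{n}0.png") for n in("scene","side")}
pickle.dump(cs,open("cs0.pkl","wb"))
print(r.get_state())
E
```

```text
{'time_s': 0.1, 'qpos': array([-1.40001442e+00,  2.76550227e-01,  1.50602489e+00,  2.44405180e-05,
        1.36071397e+00, -1.21065668e-01]), 'dq': array([ 0.0017444 , -0.0010066 , -0.00212246,  0.00024305, -0.00048801,
        0.00039146]), 'effort': array([ 1.09885212e-03, -4.17701948e+01, -2.46404511e+01, -1.20825789e-04,
        5.76004823e-03,  1.40535971e-05]), 'tool_pos': array([ 0.16532483, -0.55021705,  0.23050837]), 'orientation': array([-8.48249925e-04,  9.89372020e-01,  1.45403875e-01, -9.13713169e-06]), 'contact_force': array([ 0.05071953, -0.39020304, -0.99371992]), 'ft_torque': array([ 0.00739673, -0.01440053,  0.00348248]), 'grip_force': 0.0, 'finger_gap': 0.08534350840027839}
```

View pics/scene0.png

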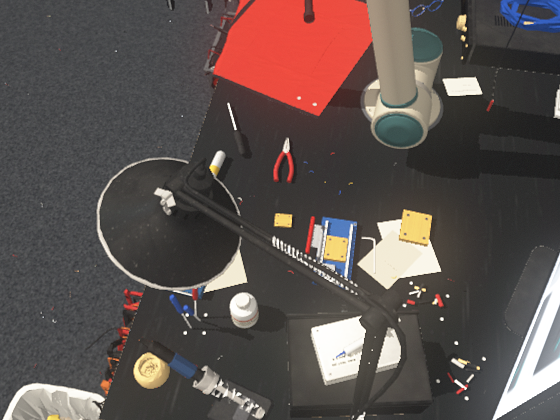

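View pics/side0.png

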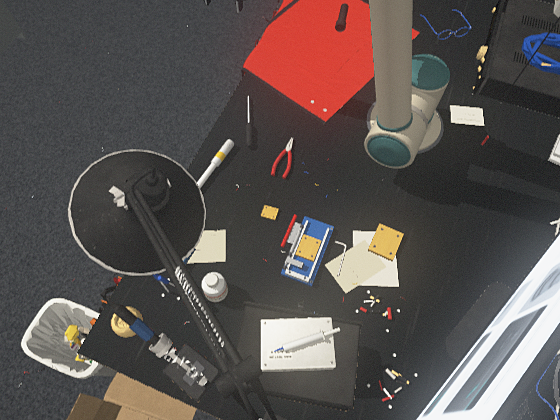

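In the scene view the brass plates are small (284,220), in the jig (336,248) and large (416,227). The middle-sized one is the plate in the jig. A lamp arm crosses above the area, so I'll triangulate its height. First, close crops.

```bash
python3 - <<'E'
from h import *
a=cv2.imread("pics/side0.png")[205:295,260:360]; b=cv2.imread("pics/scene0.png")[205:295,270:370]
cv2.imwrite("pics/crop.png",np.hstack([cv2.resize(x,(400,360),interpolation=cv2.INTER_CUBIC) for x in(a,b)]))
E
```

```text
(no output)
```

View pics/crop.png

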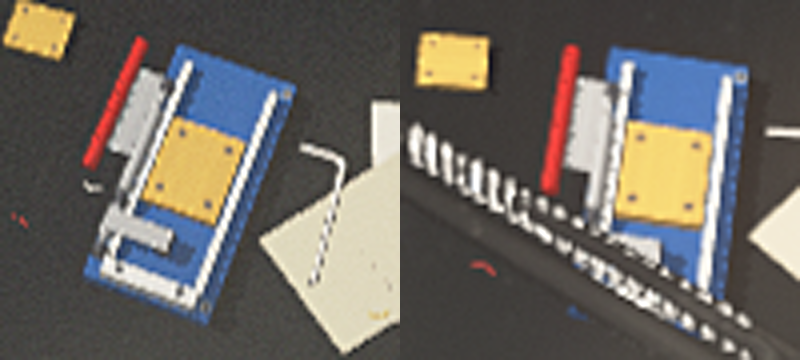

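The crops show the jig top corners: in side at crop (178,45), (297,90), (208,322) and (85,275); in scene the near ones at (210,47) and (348,68). The red bar runs from side (140,42) to (90,165), and the coupon lies between the rails.

```bash
cat >> h.py <<'E'
def proj(c,P): return cv2.projectPoints(np.array(P,float).reshape(-1,3),np.array(c["rvec"],float),np.array(c["tvec"],float),np.array(c["camera_matrix"],float),None)[0].reshape(-1,2)
E
python3 - <<'E'
from h import *
import pickle
from scipy.optimize import least_squares
cs=pickle.load(open("cs0.pkl","rb"))
S=lambda u,v:(260+u/4,205+v/4)
C=lambda u,v:(270+u/4,205+v/4)
loc=np.array([[-92,42,14],[-92,-42,14],[82,-42,14],[82,42,14]])/1e3
# near-left in image? decide by x,y
for p in [(178,45),(297,90),(208,322),(85,275)]: print("side",cast(cs["side"],S(*p),.014).round(4))
for p in [(210,47),(348,68)]: print("scene",cast(cs["scene"],C(*p),.014).round(4))
for p in [(140,42),(90,165)]: print("bar side",cast(cs["side"],S(*p),.030).round(4))
for p in [(172,45),(152,192)]: print("bar scene",cast(cs["scene"],C(*p),.030).round(4))
for p in [(180,118),(245,142),(215,225),(145,195)]: print("coupon side",cast(cs["side"],S(*p),.024).round(4))
for p in [(217,120),(310,132),(302,228),(215,217)]: print("coupon scene",cast(cs["scene"],C(*p),.024).round(4))
for n in cs:
  c=cs[n]; print(n,"cam",(-cv2.Rodrigues(np.array(c["rvec"],float))[0].T@np.array(c["tvec"],float).ravel()).round(3))
def tri(a,b):
  f=lambda P:np.r_[proj(cs["scene"],P)[0]-a,proj(cs["side"],P)[0]-b]
  s=least_squares(f,[.5,-.2,.3]);return s.x.round(3),s.fun.round(1)
print("base joint",tri((375,318),(233,362)))
print("head joint",tri((190,185),(148,190)))
print("shade centre",tri((169,222),(138,212)))
print("spring start",tri((274,240),(180,270)))
for n,p in [("side",(301,148)),("side",(343,160)),("side",(313,282))]: print("hex",cast(cs[n],S(*p),.003).round(3))
print("solvent",cast(cs["side"],(213,290),.07))
E
```

```text
side [ 0.4547 -0.0502  0.014 ]
side [0.4342 0.0313 0.014 ]
side [0.5987 0.0756 0.014 ]
side [ 0.6203 -0.0028  0.014 ]
scene [ 0.454  -0.0511  0.014 ]
scene [0.4327 0.0289 0.014 ]
bar side [ 0.4751 -0.0673  0.03  ]
bar side [ 0.5647 -0.041   0.03  ]
bar scene [ 0.4719 -0.069   0.03  ]
bar scene [ 0.5665 -0.0405  0.03  ]
coupon side [ 0.5013 -0.0159  0.024 ]
coupon side [0.4897 0.027  0.024 ]
coupon side [0.5477 0.0442 0.024 ]
coupon side [ 0.558  -0.0025  0.024 ]
coupon scene [ 0.5043 -0.0263  0.024 ]
coupon scene [0.4889 0.0255 0.024 ]
coupon scene [0.5486 0.0439 0.024 ]
coupon scene [ 0.563  -0.0031  0.024 ]
scene cam [1.091 0.142 1.069]
side cam [0.911 0.203 1.038]
base joint (array([0.889, 0.139, 0.602]), array([-5.4, -5.2,  4.2,  6.3]))
head joint (array([ 0.767, -0.15 ,  0.48 ]), array([ 1. ,  1.5, -0.7, -1.8]))
shade centre (array([ 0.782, -0.198,  0.372]), array([ 0.5,  0.7, -0.4, -0.9]))
spring start (array([0.846, 0.018, 0.581]), array([ 0.4,  0.5, -0.3, -0.6]))
hex [0.462 0.055 0.003]
hex [0.453 0.081 0.003]
hex [0.534 0.112 0.003]
solvent [ 0.76321321 -0.09337251  0.07      ]
```

The jig origin is about (0.532, 0.015), with a yaw of about 15.5°. Bar, coupon and plate agree. The lamp is at x > 0.76 and above 0.37 m, so it's clear. My plan is to set the gap to about 52 mm, with the bar finger at y = -65 and the other behind the coupon near the centre line.

Request:
step_arm --gripper '[61,61,61,61,61]' --pt "22 -20 0" --pt "22 -20 0" --pt "22 -20 0" --pt "22 -20 0" --pt "22 -20 0" --turn '[1.2,0,0,0,0]'

```text
time_s: 0.52
tool_pos: [0.2445, -0.4231, 0.2308]
orientation: [-0.0, 0.991, 0.135, -0.0]
contact_force: [1.1, -0.1, -0.2]
finger_gap: 0.052
grip_force: 0.0
```

Request:
step_arm --gripper '[61,61,61,61,61]' --pt "22 -20 0" --pt "22 -20 0" --pt "22 -20 0" --pt "22 -20 0" --pt "22 -20 0" --turn '[0,0,0,0,0]'

```text
time_s: 0.93
tool_pos: [0.3237, -0.2973, 0.2311]
orientation: [-0.0, 0.991, 0.135, -0.0]
contact_force: [0.3, -0.6, -0.1]
finger_gap: 0.0525
grip_force: 0.0
```

Request:
step_arm --gripper '[61,61,61,61,61]' --pt "22 -20 0" --pt "22 -20 0" --pt "22 -20 0" --pt "22 -20 0" --pt "22 -20 0" --turn '[0,0,0,0,0]'

```text
time_s: 1.35
tool_pos: [0.4028, -0.1715, 0.2311]
orientation: [-0.0, 0.991, 0.135, -0.0]
contact_force: [0.5, -0.1, -0.5]
finger_gap: 0.052
grip_force: 0.0
```

Request:
step_arm --gripper '[61,61,61,61,61]' --pt "23 -22 0" --pt "23 -22 0" --pt "23 -22 0" --pt "23 -22 0" --pt "23 -22 0" --turn '[0,0,0,0,0]'

```text
time_s: 1.77
tool_pos: [0.4842, -0.0347, 0.231]
orientation: [-0.0, 0.991, 0.135, -0.0]
contact_force: [0.5, 0.6, -0.7]
finger_gap: 0.052
grip_force: 0.0
```

Request:
step_arm --gripper '[61,61,61,61,61]' --pt "0 0 25" --pt "0 0 25" --pt "0 0 25" --pt "0 0 25" --pt "0 0 20" --turn '[0,0,0,0,0]'

```text
time_s: 2.18
tool_pos: [0.4828, -0.0358, 0.1093]
orientation: [-0.0, 0.991, 0.135, -0.001]
contact_force: [1.1, 0.4, -0.6]
finger_gap: 0.0519
grip_force: 0.0
```

```bash
python3 - <<'E'
from h import *
s=r.get_state(); c=save("wrist","pics/w1.png"); d=save("side","pics/s1.png")
import pickle; pickle.dump((s,c),open("w1.pkl","wb"))
print(s["tool_pos"],s["orientation"],s["finger_gap"],c["T_tool_cam"],c["camera_matrix"])
cv2.imwrite("pics/w1b.png",cv2.resize(c["pixels"],(784,588),interpolation=cv2.INTER_CUBIC))
E
```

```text
[ 0.48283348 -0.03582291  0.10929542] [-3.47111641e-04  9.90808831e-01  1.35264492e-01 -1.12080432e-03] 0.05189808803737088 [[ 5.12866838e-04 -9.45351198e-01 -3.26053445e-01  8.48863630e-02]
 [ 9.99999854e-01  4.29819408e-04  3.26745423e-04 -3.05790139e-04]
 [-1.68745079e-04 -3.26053565e-01  9.45351281e-01 -1.41491017e-01]
 [ 0.00000000e+00  0.00000000e+00  0.00000000e+00  1.00000000e+00]] [[325.1922621    0.         286.09156298]
 [  0.         325.1922621  205.07306534]
 [  0.           0.           1.        ]]
```

View pics/w1b.png

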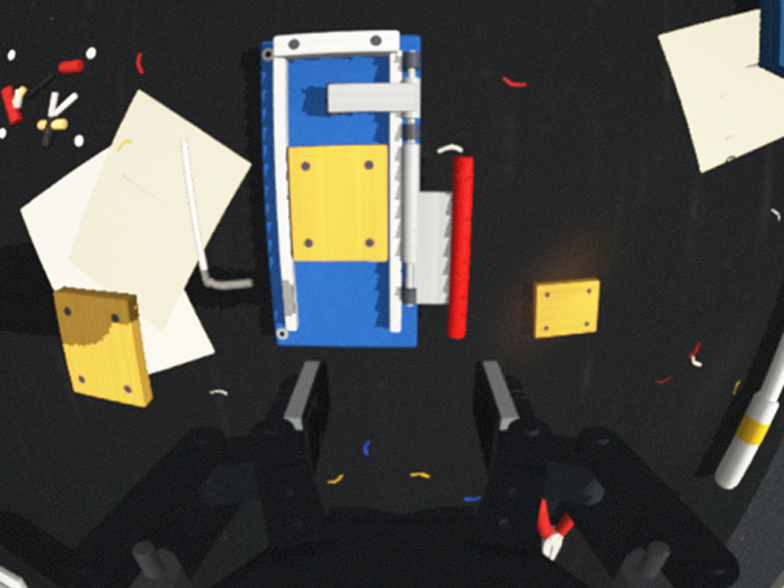

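The wrist view (784-wide) shows the bar from (462,158) to (457,335), the coupon's rear edge from (292,260) to (387,262), and the jig's near corners at (276,346) and (416,346). The fingertips are at about (300-326,362) and (477-502,362).

```bash
cat >> h.py <<'E'
from scipy.spatial.transform import Rotation
def wcast(s,c,uv,z):
    K=np.array(c["camera_matrix"]);d=np.array([uv[0]-K[0,2],uv[1]-K[1,2]])/K[0,0];t=np.hypot(*d)
    v=np.r_[d/t*np.sin(t),np.cos(t)];T=np.array(c["T_tool_cam"])
    q=s["orientation"];R=Rotation.from_quat([q[1],q[2],q[3],q[0]]).as_matrix()
    o=R@T[:3,3]+s["tool_pos"];w=R@T[:3,:3]@v
    P=o+w*(z-o[2])/w[2]
    return P,(R.T@(P-s["tool_pos"])*1e3).round(1)
E
python3 - <<'E'
from h import *
import pickle
s,c=pickle.load(open("w1.pkl","rb"))
yaw=np.radians(15.5);J=np.array([.532,.0148]);A=np.array([[np.cos(yaw),np.sin(yaw)],[-np.sin(yaw),np.cos(yaw)]])
for n,p,z in [("bar far",(462,158),.03),("bar near",(457,335),.03),("coup L",(292,260),.024),("coup R",(387,262),.024),("coup far L",(290,146),.024),("coup far R",(386,146),.024),("jig nl",(276,346),.014),("jig nr",(416,346),.014),("jig fr",(420,37),.014),("jig fl",(262,42),.014),
 ("stop L",(274,52),.024),("tipL in",(326,362),.12),("tipL out",(302,362),.12),("tipR in",(477,362),.12),("tipR out",(502,362),.12)]:
  P,t=wcast(s,c,np.array(p)/1.4,z); print(n,P.round(4),"tool",t,"jig",(A@(P[:2]-J)*1e3).round(1))
E
```

```text
bar far [ 0.5623 -0.0441  0.03  ] tool [74.6 29.3 79.1] jig [ 13.5 -64.8]
bar near [ 0.4729 -0.0698  0.03  ] tool [-18.5  30.1  79.3] jig [-79.5 -65.7]
coup L [0.4882 0.0253 0.024 ] tool [ 21.7 -57.4  85.3] jig [-39.4  21.9]
coup R [ 0.5004 -0.0233  0.024 ] tool [20.4 -7.2 85.3] jig [-40.7 -28.3]
coup far L [0.546  0.0394 0.024 ] tool [ 81.2 -55.5  85.2] jig [20.1 20. ]
coup far R [ 0.5576 -0.0073  0.024 ] tool [79.9 -7.4 85.1] jig [ 18.8 -28.1]
jig nl [0.43   0.0267 0.014 ] tool [-34.  -74.3  95.4] jig [-95.1  38.8]
jig nr [ 0.4533 -0.0531  0.014 ] tool [-32.9   8.8  95.4] jig [-94.  -44.3]
jig fr [ 0.6173 -0.0082  0.014 ] tool [137.2   9.6  95. ] jig [ 76.1 -45. ]
jig fl [0.5965 0.0711 0.014 ] tool [138.4 -72.5  95.1] jig [77.2 37. ]
stop L [0.5911 0.0599 0.024 ] tool [130.1 -63.1  85.1] jig [69.  27.6]
tipL in [ 0.4895 -0.0083  0.12  ] tool [ 13.7 -24.7 -10.7] jig [-47.2 -10.9]
tipL out [ 0.4871 -0.0006  0.12  ] tool [ 13.6 -32.8 -10.7] jig [-47.4  -2.8]
tipR in [ 0.5028 -0.0561  0.12  ] tool [ 13.8  24.9 -10.8] jig [-47.1 -60.5]
tipR out [ 0.5049 -0.0643  0.12  ] tool [ 13.6  33.3 -10.8] jig [-47.3 -69. ]
```

Aligned: the bar is at tool y≈29.7 against fingertip 29, the coupon centre is at -32, and its rear edge is 8-10 mm ahead of the finger. Descending.

Request:
step_arm --gripper '[61,61,61,61,61]' --pt "-3 0 15" --pt "0 0 18" --pt "0 0 18" --pt "0 0 15" --pt "0 0 6" --turn '[0,0,0,0,0]'

```text
time_s: 2.7
tool_pos: [0.4807, -0.0371, 0.0387]
orientation: [-0.0, 0.991, 0.135, -0.001]
contact_force: [-0.5, -0.7, -0.8]
finger_gap: 0.0524
grip_force: 0.0
```

Request:
step_arm --gripper '[61,61,61,61,61]' --pt "0 0 2" --pt "0 0 2" --pt "0 0 2" --pt "0 0 1" --pt "0 0 0" --turn '[0,0,0,0,0]'

```text
time_s: 3.12
tool_pos: [0.4815, -0.0372, 0.0328]
orientation: [0.0, 0.991, 0.135, 0.001]
contact_force: [-0.1, 0.9, -0.4]
finger_gap: 0.0521
grip_force: 0.0
```

Request:
step_arm --gripper '[61,61,61,61,61]' --pt "0 0 2" --pt "0 0 2" --pt "0 0 2" --pt "0 0 0" --pt "0 0 0" --turn '[0,0,0,0,0]'

```text
time_s: 3.53
tool_pos: [0.4812, -0.0372, 0.0264]
orientation: [0.0, 0.991, 0.135, 0.0]
contact_force: [-0.3, 0.7, 1.8]
finger_gap: 0.0523
grip_force: 1.0
```

Request:
step_arm --gripper '[61,61,61,61,61]' --pt "0 0 2" --pt "0 0 2" --pt "0 0 0" --pt "0 0 0" --pt "0 0 0" --turn '[0,0,0,0,0]'

```text
time_s: 3.95
tool_pos: [0.4814, -0.0376, 0.0225]
orientation: [0.0, 0.991, 0.135, 0.0]
contact_force: [-1.4, -3.0, 5.6]
finger_gap: 0.0523
grip_force: 2.3
```

Request:
step_arm --gripper '[61,61,61,61,61]' --pt "0 0 2" --pt "0 0 2" --pt "0 0 0" --pt "0 0 0" --pt "0 0 0" --turn '[0,0,0,0,0]'

```text
time_s: 4.37
tool_pos: [0.4815, -0.0377, 0.0187]
orientation: [0.001, 0.991, 0.135, 0.0]
contact_force: [-1.3, -4.8, 6.1]
finger_gap: 0.0521
grip_force: 3.2
```

Request:
step_arm --gripper '[61,61,61,61,61]' --pt "0 0 2" --pt "0 0 2" --pt "0 0 0" --pt "0 0 0" --pt "0 0 0" --turn '[0,0,0,0,0]'

```text
time_s: 4.78
tool_pos: [0.4814, -0.0374, 0.0149]
orientation: [0.0, 0.991, 0.135, 0.0]
contact_force: [-0.7, -3.3, 9.2]
finger_gap: 0.052
grip_force: 4.4
```

```bash
python3 - <<'E'
from h import *
s=r.get_state(); c=save("wrist","pics/w2.png"); d=save("side","pics/s2.png")
print(s["tool_pos"],s["contact_force"],s["ft_torque"])
import pickle; pickle.dump((s,c),open("w2.pkl","wb"))
a=cv2.resize(c["pixels"][10:310,130:430],(560,560),interpolation=cv2.INTER_CUBIC); cv2.imwrite("pics/w2b.png",a)
E
```

```text
[ 0.48144742 -0.03737766  0.01489054] [-0.72794117 -3.33833511  9.18997128] [-0.69130766  0.13686845 -0.02928317]
```

View pics/w2b.png

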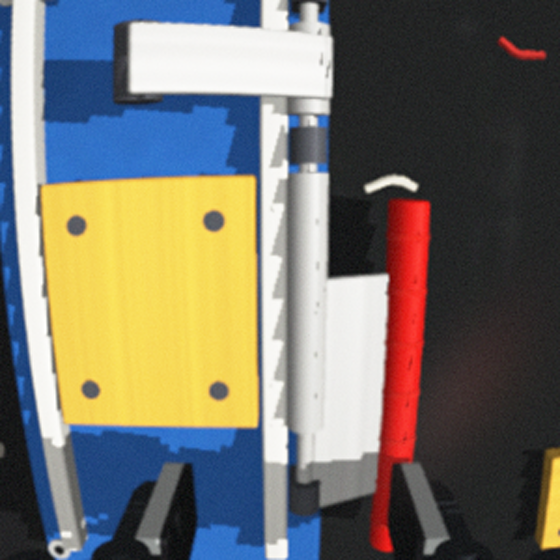

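The clip is open with the bar about 12 mm down, and the finger is in the channel behind the coupon (rear edge at row 427, finger at row 465). I'll press 1 mm more, then push.

Request:
step_arm --gripper '[61,61,61,61,61]' --pt "0 0 1" --pt "2 0 0" --pt "3 0 0" --pt "3 0 0" --pt "3 0 0" --turn '[0,0,0,0,0]'

```text
time_s: 5.3
tool_pos: [0.4888, -0.0337, 0.0134]
orientation: [-0.001, 0.991, 0.135, -0.003]
contact_force: [-6.1, -1.7, 10.2]
finger_gap: 0.0519
grip_force: 5.4
```

Request:
step_arm --gripper '[61,61,61,61,61]' --pt "3 0 0" --pt "3 0 0" --pt "3 0 0" --pt "3 0 0" --pt "3 0 0" --turn '[0,0,0,0,0]'

```text
time_s: 5.72
tool_pos: [0.501, -0.0296, 0.0131]
orientation: [-0.001, 0.991, 0.135, -0.005]
contact_force: [-9.3, -2.7, 13.5]
finger_gap: 0.0521
grip_force: 7.2
```

Request:
step_arm --gripper '[61,61,61,61,61]' --pt "3 0 0" --pt "3 0 0" --pt "3 0 0" --pt "3 0 0" --pt "0 0 0" --turn '[0,0,0,0,0]'

```text
time_s: 6.13
tool_pos: [0.5131, -0.0262, 0.0131]
orientation: [-0.001, 0.991, 0.135, -0.005]
contact_force: [-9.8, -2.3, 11.7]
finger_gap: 0.052
grip_force: 6.2
```

```bash
python3 - <<'E'
from h import *
s=r.get_state(); c=save("wrist","pics/w3.png")
print(s["tool_pos"],s["contact_force"])
import pickle; pickle.dump((s,c),open("w3.pkl","wb"))
a=cv2.resize(c["pixels"][10:310,130:430],(560,560),interpolation=cv2.INTER_CUBIC); cv2.imwrite("pics/w3b.png",a)
E
```

```text
[ 0.51307747 -0.02623002  0.01313002] [-9.80331601 -2.25735258 11.7151065 ]
```

View pics/w3b.png

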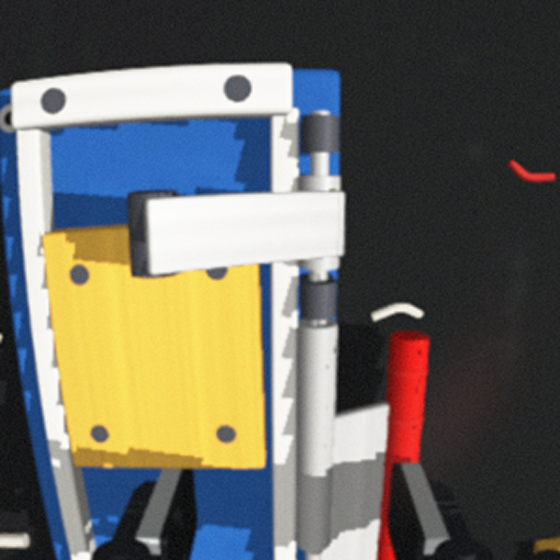

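The coupon is in contact and passing under the raised nose (front edge at row 230). Keep pushing.

Request:
step_arm --gripper '[61,61,61,61,61]' --pt "3 0 0" --pt "3 0 0" --pt "3 0 0" --pt "3 0 0" --pt "3 0 0" --turn '[0,0,0,0,0]'

```text
time_s: 6.6
tool_pos: [0.527, -0.0224, 0.0131]
orientation: [-0.001, 0.991, 0.135, -0.005]
contact_force: [-9.0, -2.8, 11.9]
finger_gap: 0.0524
grip_force: 7.0
```

Request:
step_arm --gripper '[61,61,61,61,61]' --pt "2 0 0" --pt "2 0 0" --pt "2 0 0" --pt "1 0 0" --pt "0 0 0" --turn '[0,0,0,0,0]'

```text
time_s: 7.02
tool_pos: [0.5345, -0.0204, 0.0132]
orientation: [-0.001, 0.991, 0.135, -0.004]
contact_force: [-7.7, -2.4, 11.1]
finger_gap: 0.0521
grip_force: 6.3
```

Request:
step_arm --gripper '[61,61,61,61,61]' --pt "1 0 0" --pt "1 0 0" --pt "0 0 0" --pt "0 0 0" --pt "0 0 0" --turn '[0,0,0,0,0]'

```text
time_s: 7.43
tool_pos: [0.5356, -0.02, 0.013]
orientation: [-0.001, 0.991, 0.135, -0.005]
contact_force: [-9.2, -2.9, 10.8]
finger_gap: 0.0519
grip_force: 7.2
```

Request:
step_arm --gripper '[61,61,61,61,61]' --pt "1 0 0" --pt "1 0 0" --pt "0 0 0" --pt "0 0 0" --pt "0 0 0" --turn '[0,0,0,0,0]'

```text
time_s: 7.85
tool_pos: [0.5356, -0.02, 0.0129]
orientation: [-0.001, 0.991, 0.136, -0.007]
contact_force: [-11.7, -4.1, 13.7]
finger_gap: 0.052
grip_force: 8.0
```

Request:
step_arm --gripper '[61,61,61,61,61]' --pt "1 0 0" --pt "1 0 0" --pt "0 0 0" --pt "0 0 0" --pt "0 0 0" --turn '[0,0,0,0,0]'

```text
time_s: 8.27
tool_pos: [0.5358, -0.0198, 0.0128]
orientation: [-0.001, 0.991, 0.136, -0.009]
contact_force: [-15.9, -5.9, 16.4]
finger_gap: 0.0523
grip_force: 10.2
```

```bash
python3 - <<'E'
from h import *
s=r.get_state(); c=save("wrist","pics/w4.png")
print(s["tool_pos"],s["contact_force"])
a=cv2.resize(c["pixels"][10:310,130:430],(560,560),interpolation=cv2.INTER_CUBIC); cv2.imwrite("pics/w4b.png",a)
E
```

```text
[ 0.53581831 -0.01983344  0.01284268] [-15.9123117   -5.91632249  16.35761411]
```

View pics/w4b.png

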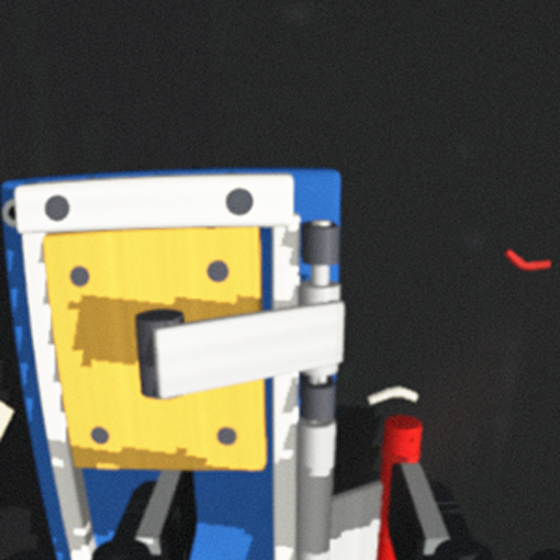

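The coupon is home: its front edge meets the stop, motion has stalled and the force is rising. Ease back with the bar down, then let it up.

Request:
step_arm --gripper '[61,61,61,61,61]' --pt "-2 0 0" --pt "-2 0 0" --pt "-3 0 0" --pt "-3 0 0" --pt "-3 0 0" --turn '[0,0,0,0,0]'

```text
time_s: 8.73
tool_pos: [0.5351, -0.0214, 0.0148]
orientation: [-0.001, 0.991, 0.134, 0.004]
contact_force: [3.8, 4.0, 10.7]
finger_gap: 0.052
grip_force: 5.0
```

Request:
step_arm --gripper '[61,61,61,61,61]' --pt "-2 0 0" --pt "0 0 -1" --pt "0 0 -2" --pt "0 0 -2" --pt "0 0 -2" --turn '[0,0,0,0,0]'

```text
time_s: 9.15
tool_pos: [0.5334, -0.0228, 0.0215]
orientation: [0.0, 0.991, 0.135, 0.003]
contact_force: [3.2, 0.9, 3.6]
finger_gap: 0.0522
grip_force: 2.1
```

Request:
step_arm --gripper '[61,61,61,61,61]' --pt "0 0 -2" --pt "0 0 -2" --pt "0 0 -2" --pt "0 0 -2" --pt "0 0 -2" --turn '[0,0,0,0,0]'

```text
time_s: 9.57
tool_pos: [0.5292, -0.0233, 0.0298]
orientation: [-0.0, 0.991, 0.135, -0.001]
contact_force: [0.0, -0.1, 0.3]
finger_gap: 0.052
grip_force: 0.0
```

Request:
step_arm --gripper '[61,61,61,61,61]' --pt "0 0 -5" --pt "0 0 -10" --pt "0 0 -15" --pt "0 0 -15" --pt "0 0 -15" --turn '[0,0,0,0,0]'

```text
time_s: 9.98
tool_pos: [0.5302, -0.0235, 0.0916]
orientation: [0.0, 0.991, 0.135, 0.0]
contact_force: [0.5, 0.5, -0.7]
finger_gap: 0.0519
grip_force: 0.0
```

```bash
python3 - <<'E'
from h import *
s=r.get_state(); c=save("wrist","pics/w5.png")
print(s["tool_pos"],s["contact_force"])
a=cv2.resize(c["pixels"][10:310,130:430],(560,560),interpolation=cv2.INTER_CUBIC); cv2.imwrite("pics/w5b.png",a)
E
```

```text
[ 0.53017406 -0.02346207  0.09159697] [ 0.49892463  0.46856975 -0.68913739]
```

View pics/w5b.png

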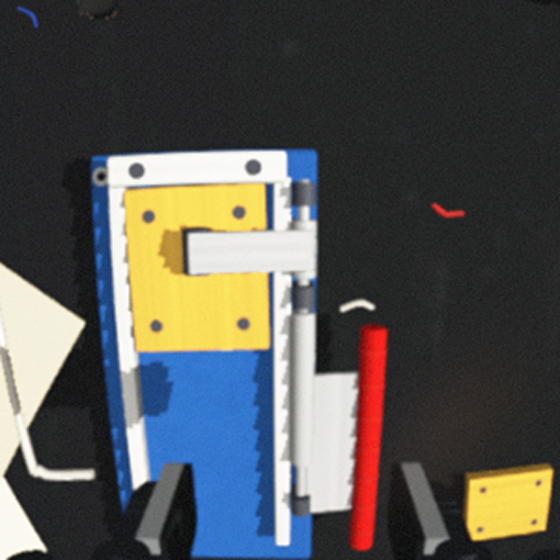

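The coupon sits against the stop (row 185), the nose is down on it, the bar is up, and the arm is clear.

```bash
python3 -c "
from workcell import r
print(r.job_done())"
```

```text
the job is handed in; nothing more can be done
None
```

The coupon is home against the end stop with the clip closed on it, the arm is clear, and the job is handed in; the judge returned no verdict, so this rests on the final wrist picture and force readings.

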